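# Hang the air filter on the fold-out hook

## Robot

A 7-joint arm with a two-finger parallel gripper is mounted at the origin on the work surface. World frame = base frame: x ahead of the robot, y to its left, z up, the work surface at z = 0. Lengths are in mm, angles in rad, forces in N, time in s.
With the tool pointing down it reaches from about 400 to 850 mm from the base axis. Payload 4.5 kg.
Tool frame: the origin (TCP) lies at the very end of the fingers, on their centre line; the grasp point (between the pads) lies 19 mm behind it; z points along the fingers, y is the direction in which the jaws open and shut (so a half turn about z gives the same grasp; the last joint's range is limited). The gripper opens to 88 mm and grips with 3 to 60 N. Pads are 18 mm wide; open, the fingers measure 123 mm over their backs; the gripper's body (75 mm by 187 mm) begins 45 mm behind the grasp point.
Start: joints at [-1.223, 0.689, -0.195, 1.565, 0.157, 0.902, -0.215], TCP at [192.903, 594.51, 238.743] pointing down, gripper open.
Joint ranges: [-3.01, 3.01], [-0.46, 2.08], [-1.47, 1.51], [0.13, 2.56], [-1, 4.14], [0.04, 2.09], [-2.66, 2.66]. Speed limits (rad/s): [2.57, 2.57, 3.14, 3.14, 3.14, 3.14, 3.14].

## Interface

Orientations are given as a unit quaternion [x, y, z, w].
In Python, from station import get_obs, vision, env gives the robot as it stands.
- The arm moves only by the shell command python3 -m inch 'ROWS'. ROWS is JSON, a list of rows, each an object of numbers: "rx", "ry", "rz": the turn, a rotation vector about the world's x, y, z in rad; "dx", "dy", "dz": the shift along the world's x, y, z in m; "hand": the opening, from -1 (shut) to 1 (fully open). A call has 1 to 5 rows; each row is the pose to reach, as a shift and turn from the pose measured when the call began; what a row does not reach only later rows make up. A row lasts 1/12 s, in which the tool goes at most 41.7 mm and 7.16 degrees, less where a joint would pass 70% of its speed; a pose out of reach is approached as far as the arm can. A call with a gripper value outside its range is refused whole. The fingers move at their own pace and stop on an object; the grip force is fixed at half the most. Time passes only in rows, so rows that repeat a pose let the fingers close. It gives the time, the measured TCP pose, the force and the opening at its end, in the units of the state.
- get_obs(): the state, without advancing time (a new reading comes with each control period).
- vision.read_camera(name): name is "scene" or "top" or "wrist"; returns the picture (420x560x3 uint8, red, green, blue); there is no depth.
- vision.calibration(name): a dict with "fov_y" (degrees; the focal length in pixels is half the picture's height over the tangent of half this angle, whatever the lens; pixels are square), "cx", "cy" (the principal point, pixels), "world_from_camera" (4x4, takes a point from camera to world coordinates); the wrist camera has in their place "T_tool_cam" (4x4, takes a point from camera to tool coordinates, whose origin is the TCP and whose axes are the flange's). Camera axes: x right, y down, z forward; pixel columns grow to the right and rows downward; lengths in mm; the calibration is good to about 2 mm. A picture is of the moment at which its call begins: read the wrist's pose just before it. calibration takes no time and is no camera call.
- env.sign_off(): hands the job in, once; it reports no verdict.
The state is a dict: "time_s": time; "qpos": joint angles; "qd": joint speeds; "joint_torque": joint torques, N m; "ee_pos": TCP position; "orientation": TCP orientation; "force": force on the tool from outside, world axes, zero at the start; "ft_torque": the same for the moment, N m; "grip_width": finger opening in mm.
Only numpy, scipy, OpenCV 4.12 (cv2) and the standard library are available. Lean on these libraries where they do the work, as an engineer would, in place of code of your own. Each camera call takes 0.05 s, during which the arm holds its last target.

## Task

Swing the folding hook on the small service panel all the way out, so that it stands square off the panel, and then hang the air filter unit (the one with the round clear bowl) on it by the window of its stirrup, with the bar of the hook passing through the window, and let go. Leave the similar solenoid valve unit with the square black block where it stands.

Things in the scene. Friction and masses are not known exactly. Their poses are not given: they have to be found in the camera images.
- hook (a joint): Angle of the folding hook on its upright hinge: 0 = flat along the panel, 1.571 = stop, square off it; opens counter-clockwise from above. Stiff (0.15 N m), stays where left. The folded bar's midline is 24 mm before a 6 mm steel panel, 225 mm high at the hinge but cut to 145 mm from 35 mm beyond it to past the lip, so a finger fits behind the bar. Opened, it points about to world -y.
- hook_seat (a point): Point on the hook: middle of the bar's top face, 85 mm from the hinge axis, 190 mm above the table. Dark steel bar 12 mm wide, 10 mm high, from the hinge axis to 140 mm out; its last 10 mm carry an upturned lip 12 mm above the bar's top. Axes turn with the hook: x along the bar, hinge to lip; y sideways, the way it opens; z up.
- filter: Air filter, 0.25-0.5 kg, upright. Origin: centre of underside, z up. Clear round bowl 52 mm dia, 45 high; pale head 50 x 60 mm to z 74, ports 7 mm out along x; aluminium stirrup: window open along body x, 47 mm wide (y), z 74-123; above it plate 12 mm thick (x), 61 wide to z 133, then a centred grip tab 34 wide (y) to z 170. Same either way round. Hung, origin is 123 mm below the bar's top.
- valve: Bystander, not to be moved: the solenoid valve unit, of the same height and with the same stirrup, but with a square black block (50 by 60 mm) on a square brass base instead of the clear bowl. Origin at the centre of its underside, z up.
There are look-alikes about, which are no part of the job. Leave any pink look-alike of the filter alone.

How it is judged (in metres and radians):
On the way:
1. the hook is swung out (more than 1.25 rad) while the filter is still off it (value of joint hook above 1.25 rad and horizontal distance between filter and hook_seat above 0.08 m), for 0.2 s.
At the end, for the whole second after the job is handed in: The hook stands more than 1.25 rad out, and the filter hangs at rest (a slight sway is fine) on its bar by the stirrup: origin 112 to 134 mm below the hook seat, from 60 mm nearer the hinge to 50 mm nearer the lip along the bar, within 35 mm sideways, tilted less than 0.3 rad (value of joint hook above 1.25 rad and x of filter in the frame of hook_seat between -0.06 and 0.05 m and y of filter in the frame of hook_seat between -0.035 and 0.035 m and z of filter in the frame of hook_seat between -0.134 and -0.112 m and angle between filter's own z axis and vertical below 0.3 rad and linear speed of filter below 0.08 m/s and angular speed of filter below 1 rad/s); the robot touches nothing.
It fails at once if the valve unit is moved more than 30 mm (distance of valve from where it was at the start of the episode above 0.03 m).
It also fails if it takes over 72 s, if anything falls off the work surface, if the arm or the gripper's body presses on something with over 40 N, if the wrist force passes 120 N, or if a joint passes its speed limit or range.

## Working session

There is one attempt and no reset: what is moved stays moved. The work goes in short steps, Python scripts to look and compute and a shell command to move; the robot and the scene stay as the last step left them, time stands still between calls to the robot, and variables do not carry over. Pictures are saved under pics/ and viewed, and the job is handed in when it is done.

```bash
ls; mkdir -p pics; python3 - <<'E'
from station import get_obs, vision, env
import cv2
for n in("scene","top","wrist"):
    o=get_obs(); im=vision.read_camera(n); cv2.imwrite(f"pics/{n}0.png",im[:,:,::-1])
    print(n,vision.calibration(n))
print(get_obs())
E
```

```text
pics
scene {'fov_y': 46.661393699637316, 'cx': 275.2903197137959, 'cy': 217.36351330228467, 'world_from_camera': array([[-3.69803837e-01,  6.23640390e-01, -6.88707330e-01,
         1.18555749e+03],
       [ 9.28896103e-01,  2.32264612e-01, -2.88453080e-01,
         2.58487378e+02],
       [-1.99286505e-02, -7.46408611e-01, -6.65189473e-01,
         7.88865789e+02],
       [ 0.00000000e+00,  0.00000000e+00,  0.00000000e+00,
         1.00000000e+00]])}
top {'fov_y': 51.1068471471801, 'cx': 269.9498867518231, 'cy': 210.097892951469, 'world_from_camera': array([[-2.84002170e-02, -9.95219690e-01,  9.34408749e-02,
         4.22111165e+02],
       [-9.99099766e-01,  3.12088100e-02,  2.87344484e-02,
        -3.43747492e+01],
       [-3.15132673e-02, -9.25406916e-02, -9.95210096e-01,
         1.14887724e+03],
       [ 0.00000000e+00,  0.00000000e+00,  0.00000000e+00,
         1.00000000e+00]])}
wrist {'fov_y': 71.94992690173557, 'cx': 287.8507930970356, 'cy': 217.1174829132517, 'T_tool_cam': array([[ 3.33639237e-04, -9.50049643e-01, -3.12098645e-01,
         8.11678059e+01],
       [ 9.999997
[... 236 characters left out ...]
])}
{'time_s': 0.15, 'qpos': array([-1.22316951,  0.68979854, -0.19452445,  1.56610019,  0.15728155,
        0.90252096, -0.21509061]), 'qd': array([-0.00023533, -0.00164244,  0.00117004, -0.00272923, -0.00092004,
       -0.00019881, -0.00133749]), 'joint_torque': array([-8.77924631e-04, -5.27858770e+01, -1.26885697e+00, -1.53585953e+01,
       -5.26495557e-02,  3.89417153e-03,  1.10873493e-04]), 'ee_pos': array([192.81920054, 593.99666606, 238.0910097 ]), 'orientation': array([ 1.56240402e-01,  9.87718795e-01, -7.16853325e-04, -6.48632970e-05]), 'force': array([ 0.77542546, -0.32316171,  0.35313664]), 'ft_torque': array([0.03522223, 0.0516538 , 0.02052729]), 'grip_width': 88.23881031658834}
```

View pics/scene0.png

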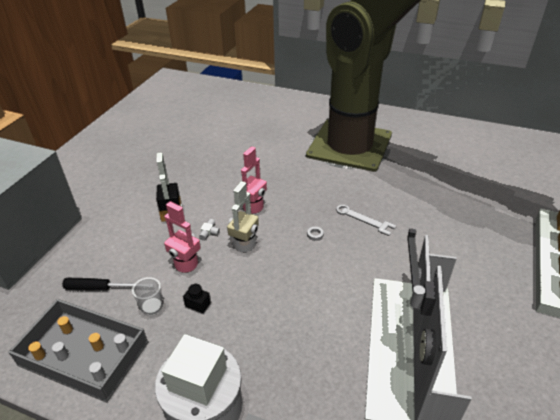

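View pics/top0.png

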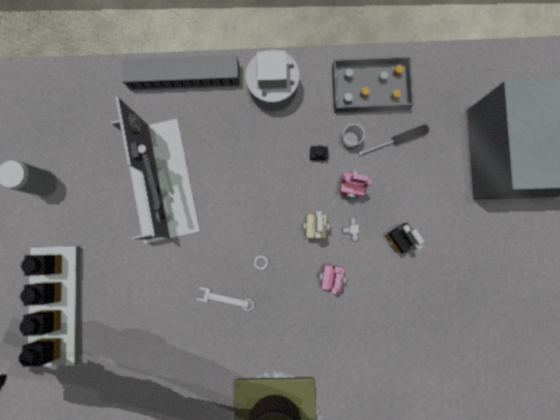

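View pics/wrist0.png

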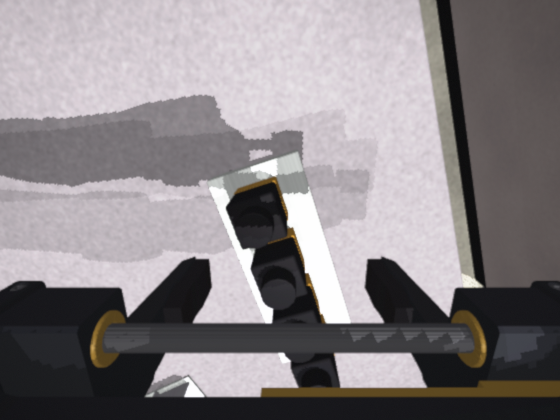

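```bash
python3 - <<'E'
import cv2
a=cv2.imread("pics/top0.png"); s=cv2.imread("pics/scene0.png")
cv2.imwrite("pics/c1.png",cv2.resize(a[90:250,100:210],None,fx=5,fy=5,interpolation=2)[:800,:][:, :])
cv2.imwrite("pics/c1.png",cv2.resize(a[95:245,100:210],None,fx=4,fy=4,interpolation=2))
cv2.imwrite("pics/c2.png",cv2.resize(a[160:300,290:430],None,fx=4,fy=4,interpolation=2))
cv2.imwrite("pics/c3.png",cv2.resize(s[220:420,350:470],None,fx=3,fy=3,interpolation=2))
cv2.imwrite("pics/c4.png",cv2.resize(s[140:280,140:280],None,fx=4,fy=4,interpolation=2))
E
```

```text
(no output)
```

View pics/c1.png

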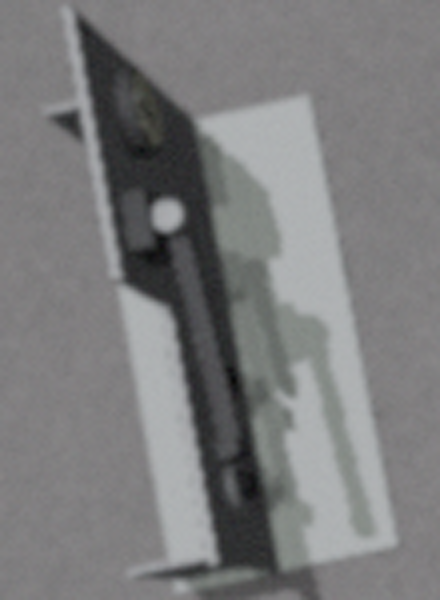

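View pics/c2.png

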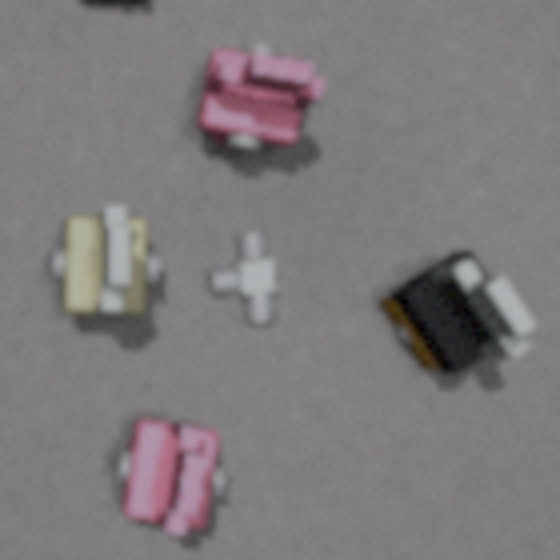

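View pics/c3.png

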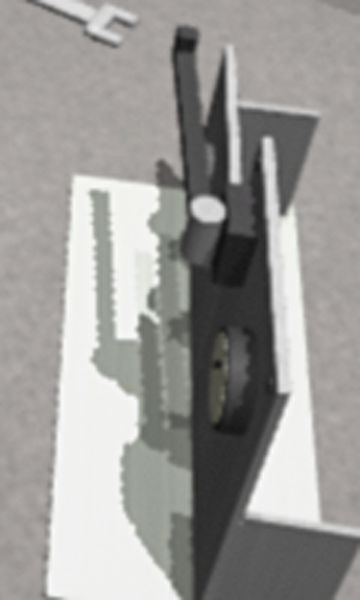

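View pics/c4.png

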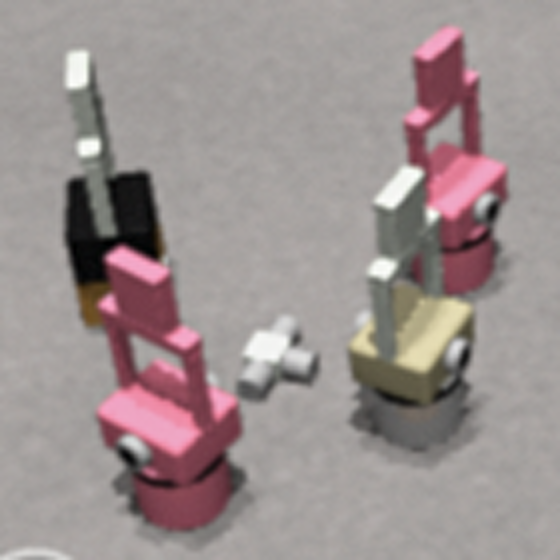

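```bash
cat > h.py <<'E'
from station import get_obs, vision, env
import numpy as np, cv2
from scipy.spatial.transform import Rotation as R
def ray(name,u,v,obs=None):
    c=vision.calibration(name); f=210/np.tan(np.radians(c['fov_y']/2))
    if name=='wrist':
        o=obs or get_obs(); T=np.eye(4);T[:3,:3]=R.from_quat(o['orientation']).as_matrix();T[:3,3]=o['ee_pos']
        T=T@c['T_tool_cam']
    else: T=c['world_from_camera']
    d=T[:3,:3]@np.array([(u-c['cx'])/f,(v-c['cy'])/f,1]); return T[:3,3],d
def at(name,u,v,z,obs=None):
    p,d=ray(name,u,v,obs); return np.round(p+d*(z-p[2])/d[2],1)
def proj(name,P,obs=None):
    c=vision.calibration(name); f=210/np.tan(np.radians(c['fov_y']/2))
    if name=='wrist':
        o=obs or get_obs(); T=np.eye(4);T[:3,:3]=R.from_quat(o['orientation']).as_matrix();T[:3,3]=o['ee_pos']
        T=T@c['T_tool_cam']
    else: T=c['world_from_camera']
    q=np.linalg.inv(T)@np.append(P,1); return np.round([c['cx']+f*q[0]/q[2],c['cy']+f*q[1]/q[2]],1)
def tri(a,b):
    (p,d),(q,e)=a,b
    A=np.stack([d,-e],1); s=np.linalg.lstsq(A,q-p,rcond=None)[0]
    return np.round((p+d*s[0]+q+e*s[1])/2,1), round(np.linalg.norm(p+d*s[0]-q-e*s[1]),1)
def cam(n,fn):
    o=get_obs(); im=vision.read_camera(n); cv2.imwrite('pics/'+fn,im[:,:,::-1]); return im,o
E
python3 - <<'E'
from h import *
C=lambda x,y:(100+x/4,95+y/4)
D=lambda x,y:(290+x/4,160+y/4)
S=lambda x,y:(350+x/3,220+y/3)
F=lambda x,y:(140+x/4,140+y/4)
print('hinge top',tri(ray('top',*C(167,215)),ray('scene',*S(208,210))))
print('lip top',at('top',*C(232,470),202),at('scene',*S(187,33),202),tri(ray('top',*C(232,462)),ray('scene',*S(187,33))))
print('bar',[at('top',*C(*p),190) for p in((180,235),(230,455))])
print('tab',tri(ray('top',*D(118,245)),ray('scene',*F(400,182))), at('top',*D(118,240),170),at('scene',*F(400,185),170))
print('tab top edge ends', at('top',*D(117,207),133),at('top',*D(112,305),133), at('scene',*F(380,268),133),at('scene',*F(432,213),133))
print('head corners z74',[at('top',*D(*p),74) for p in((66,218),(66,312),(146,218),(146,312))])
print('bowl scene bottom', at('scene',*F(415,440),0))
print('ports',[at('top',*D(*p),60) for p in((56,265),(155,267))])
print('panel top', [at('top',*C(*p),225) for p in((68,10),(115,278))], [at('top',*C(*p),145) for p in((165,300),(212,560))])
print('panel bot',[at('top',*C(*p),4) for p in((195,120),(272,570))])
print('pinks',at('top',*D(210+50,70),170), at('top',*D(195,480),170))
E
```

```text
hinge top (array([656.4, 273.8, 201.4]), np.float64(1.0))
lip top [513.4 237.5 202. ] [527.7 241.1 202. ] (array([518.5, 240.4, 193.6]), np.float64(1.0))
bar [array([647.7, 269.7, 190. ]), array([522.9, 242. , 190. ])]
tab (array([ 484.6, -113.6,  175. ]), np.float64(3.6)) [ 488.4 -115.8  170. ] [ 480.6 -113.8  170. ]
tab top edge ends [ 510.1 -119.1  133. ] [ 453.5 -114.   133. ] [ 505.7 -116.5  133. ] [ 454.6 -109.7  133. ]
head corners z74 [array([509.4, -92.6,  74. ]), array([451.9, -90.5,  74. ]), array([ 507.9, -141.4,   74. ]), array([ 450.5, -139.1,   74. ])]
bowl scene bottom [ 497.2 -109.5    0. ]
ports [array([481.5, -86.1,  60. ]), array([ 478.5, -147.1,   60. ])]
panel top [array([766.9, 320.2, 225. ]), array([617.1, 294. , 225. ])] [array([619.9, 292.9, 145. ]), array([467.2, 265.7, 145. ])]
panel bot [array([769.7, 318.3,   4. ]), array([465.8, 268.2,   4. ])]
pinks [ 581.4 -198.8  170. ] [ 355.2 -152.8  170. ]
```

```bash
python3 -m inch '[{"dx":0.03,"dy":-0.026,"rz":0.12,"hand":-1},{"dx":0.06,"dy":-0.052,"rz":0.24,"hand":-1},{"dx":0.09,"dy":-0.079,"rz":0.36,"hand":-1},{"dx":0.12,"dy":-0.105,"rz":0.48,"hand":-1},{"dx":0.15,"dy":-0.131,"rz":0.49,"hand":-1}]'; python3 -m inch '[{"dx":0.03,"dy":-0.026,"hand":-1},{"dx":0.06,"dy":-0.052,"hand":-1},{"dx":0.09,"dy":-0.079,"hand":-1},{"dx":0.12,"dy":-0.105,"hand":-1},{"dx":0.15,"dy":-0.131,"hand":-1}]'
```

```text
validation failed for argument at $[0]...
validation failed for argument at $[0]...
```

```bash
python3 -m inch '[{"dx":0.03,"dy":-0.026,"dz":0,"rx":0,"ry":0,"rz":0.12,"hand":-1},{"dx":0.06,"dy":-0.052,"dz":0,"rx":0,"ry":0,"rz":0.24,"hand":-1},{"dx":0.09,"dy":-0.079,"dz":0,"rx":0,"ry":0,"rz":0.36,"hand":-1},{"dx":0.12,"dy":-0.105,"dz":0,"rx":0,"ry":0,"rz":0.48,"hand":-1},{"dx":0.15,"dy":-0.131,"dz":0,"rx":0,"ry":0,"rz":0.49,"hand":-1}]'; python3 -m inch --help | head -30
```

```text
time_s: 0.57
ee_pos: [344.0, 461.3, 237.8]
orientation: [-0.091, 0.996, -0.001, -0.0]
force: [0.2, 0.4, -0.7]
grip_width: 57.2invalid input: not JSON, or not a number
```

```bash
python3 -m inch '[{"dx":0.03,"dy":-0.026,"dz":0.003,"rx":0,"ry":0,"rz":0,"hand":-1},{"dx":0.06,"dy":-0.052,"dz":0.003,"rx":0,"ry":0,"rz":0,"hand":-1},{"dx":0.09,"dy":-0.078,"dz":0.003,"rx":0,"ry":0,"rz":0,"hand":-1},{"dx":0.12,"dy":-0.104,"dz":0.003,"rx":0,"ry":0,"rz":0,"hand":-1},{"dx":0.14,"dy":-0.121,"dz":0.003,"rx":0,"ry":0,"rz":0,"hand":-1}]'; python3 - <<'E'
from h import *
for n in ('wrist','top'):
    im,o=cam(n,n+'1.png'); print(o['ee_pos'],o['orientation'])
a=cv2.imread("pics/top1.png");cv2.imwrite("pics/c5.png",cv2.resize(a[95:245,90:230],None,fx=4,fy=4,interpolation=2))
E
```

```text
time_s: 0.98
ee_pos: [487.4, 335.9, 240.4]
orientation: [-0.088, 0.996, -0.002, 0.0]
force: [0.9, 0.2, 0.3]
grip_width: 23.3
[487.42690986 335.87991401 240.4035736 ] [-8.83544056e-02  9.96086231e-01 -2.36600269e-03  3.47861780e-04]
[491.90646825 331.4647807  240.04291003] [-0.08482275  0.99638565 -0.0042038   0.00175351]
```

View pics/wrist1.png

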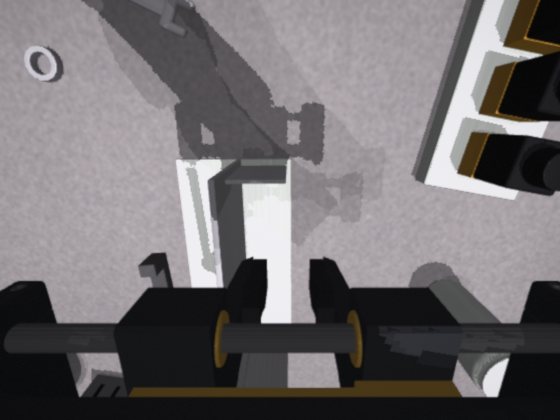

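View pics/c5.png

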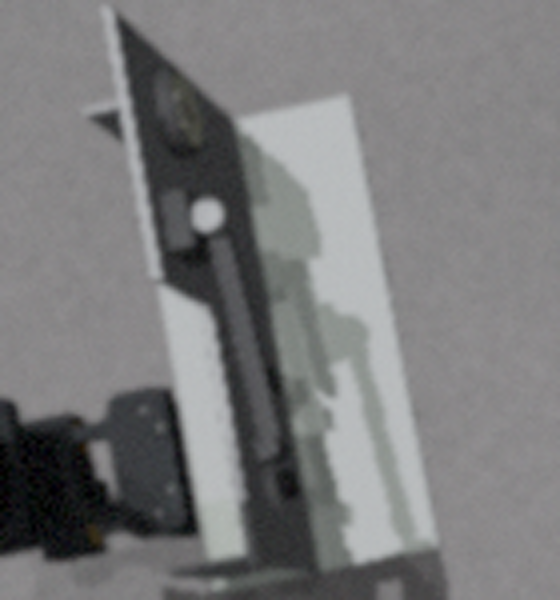

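```bash
python3 - <<'E'
from h import *
o=dict(ee_pos=np.array([487.4,335.9,240.4]),orientation=[-0.08835,0.99609,-0.00237,0.00035])
for p in((140,267),(148,254),(166,255),(160,267)): print(at('wrist',*p,202,o))
print(get_obs()['ee_pos'],get_obs()['orientation'])
E
```

```text
[522.5 234.9 202. ]
[511.2 240.3 202. ]
[509.7 252.7 202. ]
[520. 249. 202.]
[489.07055088 334.24874202 240.02144358] [-8.55321267e-02  9.96330163e-01 -3.12305231e-03  8.41786532e-04]
```

```bash
python3 -m inch '[{"dx":0.03,"dy":-0.024,"dz":0,"rx":0,"ry":0,"rz":0,"hand":-1},{"dx":0.058,"dy":-0.046,"dz":0,"rx":0,"ry":0,"rz":0,"hand":-1},{"dx":0.058,"dy":-0.046,"dz":-0.02,"rx":0,"ry":0,"rz":0,"hand":-1},{"dx":0.058,"dy":-0.046,"dz":-0.05,"rx":0,"ry":0,"rz":0,"hand":-1},{"dx":0.058,"dy":-0.046,"dz":-0.068,"rx":0,"ry":0,"rz":0,"hand":-1}]'; python3 - <<'E'
from h import *
for n in ('top','scene'):
    im,o=cam(n,n+'2.png'); print(o['ee_pos'],o['orientation'],o['force'],o['grip_width'])
a=cv2.imread("pics/scene2.png");cv2.imwrite("pics/c6.png",cv2.resize(a[200:350,340:480],None,fx=4,fy=4,interpolation=2))
E
```

```text
time_s: 1.5
ee_pos: [546.2, 287.8, 169.8]
orientation: [-0.085, 0.996, -0.003, -0.0]
force: [-0.8, 0.4, -0.9]
grip_width: 0.4
[546.16356982 287.81240045 169.83575449] [-8.52057560e-02  9.96357745e-01 -3.33744027e-03 -2.92532122e-04] [-0.84670998  0.36469031 -0.91988562] 0.3700697888010496
[544.0144267  287.03639985 166.75487309] [-0.08589222  0.99628872 -0.0046981  -0.00303841] [-2.05589307 -0.44277253 -2.14472822] 0.3588392636553347
```

View pics/c6.png

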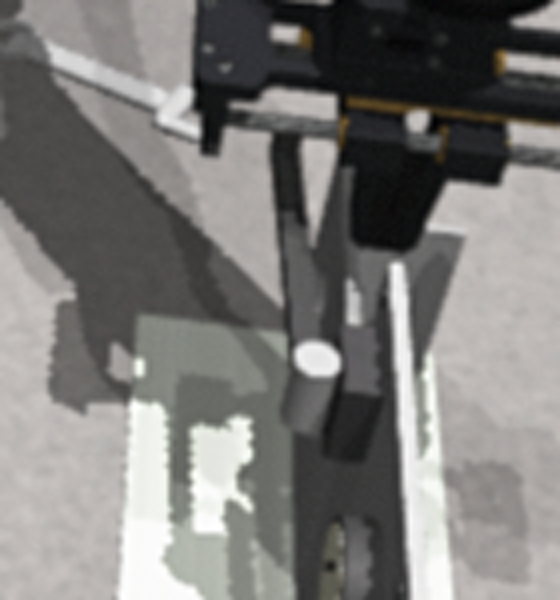

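```bash
python3 - <<'E'
from h import *
p0=get_obs()['ee_pos']; print(p0)
h=np.array([656,274])
for t in np.radians([0,10,20,30,40,50,60,70,80,90,95]):
    a=np.radians(190.2)+t; r=108
    d=6+18*abs(np.cos(t))+9*np.sin(t)
    p=h+r*np.array([np.cos(a),np.sin(a)])+d*np.array([np.cos(a-np.pi/2),np.sin(a-np.pi/2)])
    print(round(np.degrees(t)),p.round(),(p-p0[:2]).round())
E
```

```text
[544.36358257 287.51548788 168.78451837]
0 [545. 278.] [ 1. -9.]
10 [546. 260.] [  2. -27.]
20 [550. 242.] [  5. -45.]
30 [557. 224.] [ 12. -63.]
40 [567. 207.] [ 23. -80.]
50 [581. 192.] [ 37. -95.]
60 [598. 180.] [  54. -107.]
70 [617. 171.] [  73. -116.]
80 [638. 166.] [  94. -122.]
90 [660. 165.] [ 116. -122.]
95 [668. 165.] [ 124. -122.]
```

```bash
python3 -m inch '[{"dx":0.001,"dy":-0.012,"dz":0.003,"rx":0,"ry":0,"rz":0,"hand":-1},{"dx":0.002,"dy":-0.027,"dz":0.005,"rx":0,"ry":0,"rz":0,"hand":-1},{"dx":0.005,"dy":-0.045,"dz":0.005,"rx":0,"ry":0,"rz":0,"hand":-1},{"dx":0.012,"dy":-0.063,"dz":0.005,"rx":0,"ry":0,"rz":0,"hand":-1},{"dx":0.023,"dy":-0.080,"dz":0.005,"rx":0,"ry":0,"rz":0,"hand":-1}]'; python3 - <<'E'
from h import *
im,o=cam('top','top3.png'); print(o['ee_pos'],o['orientation'],o['force'],o['grip_width'])
im,o=cam('scene','scene3.png')
a=cv2.imread("pics/scene3.png");b=cv2.imread("pics/top3.png")
cv2.imwrite("pics/c7.png",np.hstack([cv2.resize(a[200:350,340:480],None,fx=2.8,fy=2.8,interpolation=2),cv2.resize(b[95:245,90:230],None,fx=2.8,fy=2.8,interpolation=2)]))
E
```

```text
time_s: 2.02
ee_pos: [567.4, 208.8, 176.2]
orientation: [-0.087, 0.996, -0.003, -0.001]
force: [-0.7, 2.5, -0.4]
grip_width: 0.5
[567.37015132 208.7749958  176.21619513] [-0.08745813  0.99616298 -0.00298811 -0.0012075 ] [-0.69842579  2.45006575 -0.35971456] 0.49842199817754973
```

View pics/c7.png

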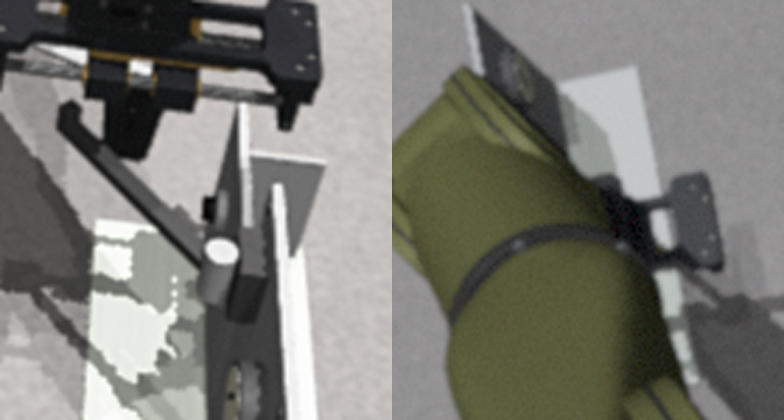

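```bash
python3 -m inch '[{"dx":0.014,"dy":-0.016,"dz":-0.003,"rx":0,"ry":0,"rz":0,"hand":-1},{"dx":0.031,"dy":-0.028,"dz":-0.004,"rx":0,"ry":0,"rz":0,"hand":-1},{"dx":0.050,"dy":-0.037,"dz":-0.004,"rx":0,"ry":0,"rz":0,"hand":-1},{"dx":0.071,"dy":-0.042,"dz":-0.004,"rx":0,"ry":0,"rz":0,"hand":-1},{"dx":0.082,"dy":-0.043,"dz":-0.004,"rx":0,"ry":0,"rz":0,"hand":-1}]';python3 -m inch '[{"dx":0.006,"dy":0,"dz":0,"rx":0,"ry":0,"rz":0,"hand":-1},{"dx":0.010,"dy":0,"dz":0,"rx":0,"ry":0,"rz":0,"hand":-1},{"dx":0.014,"dy":0,"dz":0,"rx":0,"ry":0,"rz":0,"hand":-1}]'
```

```text
time_s: 2.53
ee_pos: [653.1, 160.7, 172.7]
orientation: [-0.083, 0.997, -0.005, -0.0]
force: [-0.7, -0.0, 0.1]
grip_width: 0.3
time_s: 2.78
ee_pos: [660.1, 161.2, 172.9]
orientation: [-0.084, 0.996, -0.006, -0.008]
force: [-23.6, -4.3, 17.2]
grip_width: 0.4
```

```bash
python3 -m inch '[{"dx":-0.015,"dy":-0.0,"dz":0,"rx":0,"ry":0,"rz":0,"hand":-1},{"dx":-0.04,"dy":-0.01,"dz":0.03,"rx":0,"ry":0,"rz":0,"hand":-1},{"dx":-0.07,"dy":-0.04,"dz":0.06,"rx":0,"ry":0,"rz":0,"hand":-1},{"dx":-0.1,"dy":-0.07,"dz":0.08,"rx":0,"ry":0,"rz":0,"hand":-0.2},{"dx":-0.13,"dy":-0.1,"dz":0.10,"rx":0,"ry":0,"rz":0,"hand":0}]';python3 - <<'E'
from h import *
im,o=cam('scene','scene4.png'); print(o['ee_pos'],o['force'])
im,o=cam('top','top4.png')
a=cv2.imread("pics/scene4.png");b=cv2.imread("pics/top4.png")
cv2.imwrite("pics/c8.png",np.hstack([cv2.resize(a[200:350,340:480],None,fx=2.8,fy=2.8,interpolation=2),cv2.resize(b[95:245,90:230],None,fx=2.8,fy=2.8,interpolation=2)]))
E
```

```text
time_s: 3.2
ee_pos: [541.9, 75.1, 265.9]
orientation: [-0.086, 0.996, -0.006, -0.006]
force: [0.5, -1.2, -0.7]
grip_width: 11.7
[541.87550784  75.09437655 265.87625298] [ 0.48140118 -1.20837142 -0.74408627]
```

View pics/c8.png

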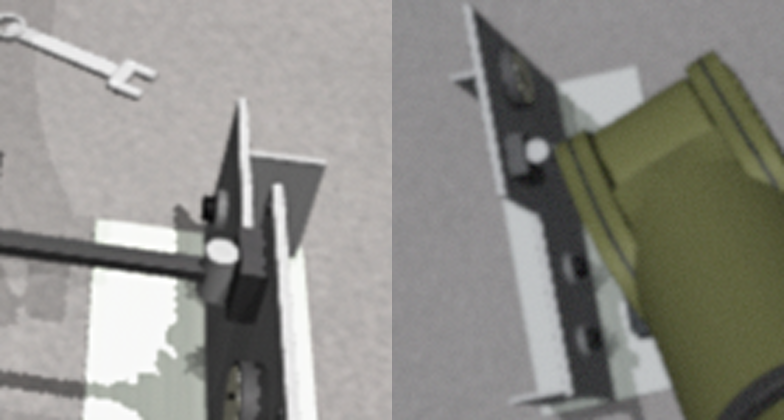

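```bash
python3 -m inch '[{"dx":0,"dy":-0.04,"dz":0,"rx":0,"ry":0,"rz":-0.11,"hand":0.2},{"dx":0,"dy":-0.08,"dz":0,"rx":0,"ry":0,"rz":-0.22,"hand":0.3},{"dx":0,"dy":-0.12,"dz":0,"rx":0,"ry":0,"rz":-0.22,"hand":0.3},{"dx":0,"dy":-0.16,"dz":0,"rx":0,"ry":0,"rz":-0.22,"hand":0.3},{"dx":0,"dy":-0.19,"dz":0,"rx":0,"ry":0,"rz":-0.22,"hand":0.3}]';python3 - <<'E'
from h import *
im,o=cam('wrist','wrist5.png'); print(o['ee_pos'],o['orientation'])
np.save('o5.npy',np.r_[o['ee_pos'],o['orientation']])
E
```

```text
time_s: 3.72
ee_pos: [540.6, -122.6, 267.6]
orientation: [0.028, 1.0, -0.009, -0.007]
force: [0.7, 0.1, -0.4]
grip_width: 52.9
[ 540.5526089  -122.64042547  267.64747748] [ 0.02830574  0.99953482 -0.0086332  -0.0073751 ]
```

View pics/wrist5.png

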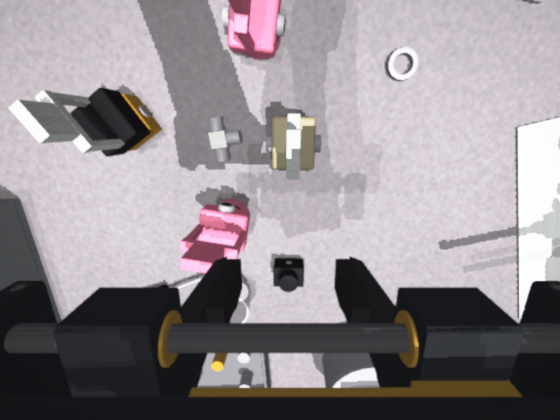

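View pics/scene4.png

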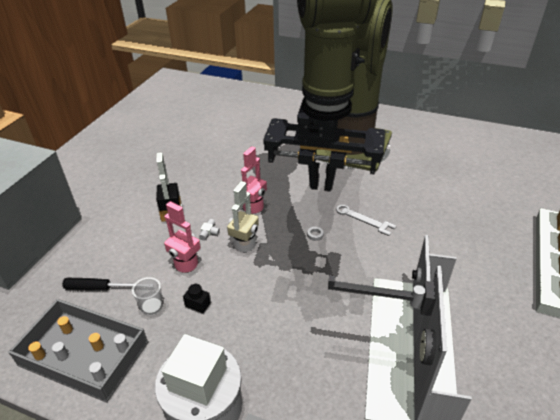

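```bash
python3 - <<'E'
import cv2,numpy as np
a=cv2.imread("pics/wrist5.png");cv2.imwrite("pics/c9.png",cv2.resize(a[90:190,245:345],None,fx=6,fy=6,interpolation=2))
b=cv2.imread("pics/scene4.png");cv2.imwrite("pics/c10.png",cv2.resize(b[260:320,310:440],None,fx=6,fy=6,interpolation=2))
E
```

```text
(no output)
```

View pics/c9.png

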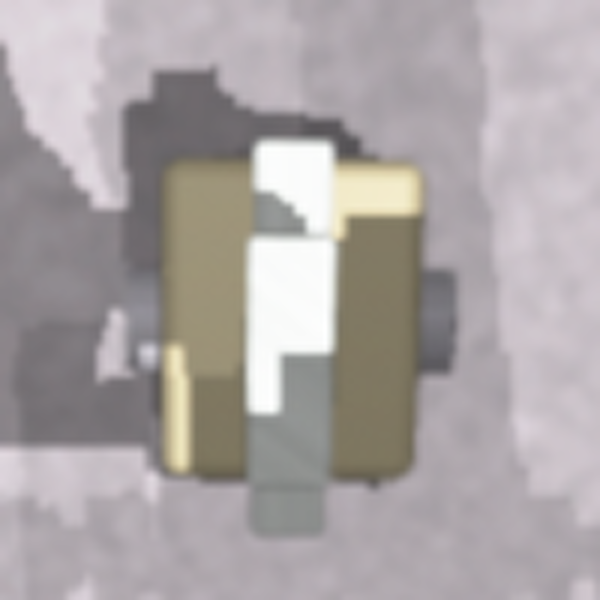

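View pics/c10.png

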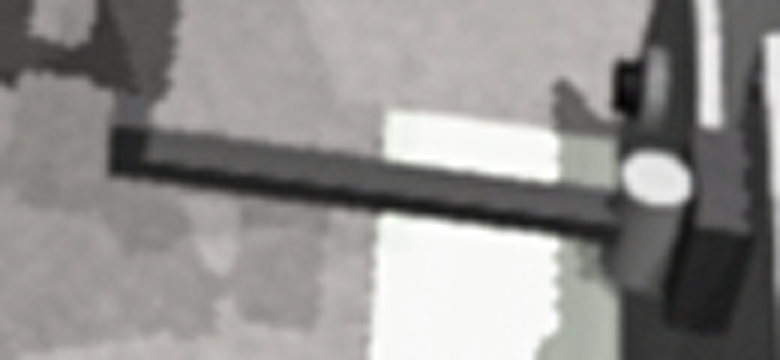

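```bash
python3 - <<'E'
from h import *
v=np.load('o5.npy'); o=dict(ee_pos=v[:3],orientation=v[3:])
W=lambda x,y:(245+x/6,90+y/6)
print('tab',at('wrist',*W(290,361),170,o),[at('wrist',*W(*p),170,o) for p in((292,238),(289,485))])
print('plate',[at('wrist',*W(*p),133,o) for p in((294,140),(287,537))])
print('head74',[at('wrist',*W(*p),74,o) for p in((165,160),(425,162),(163,475),(412,477))])
print('ports',[at('wrist',*W(*p),60,o) for p in((135,320),(455,320))])
S=lambda x,y:(310+x/6,260+y/6)
print('lip',[at('scene',*S(*p),202) for p in((113,128),(150,130))],'bar end', at('scene',*S(150,160),190))
print('bar top mid', [at('scene',*S(*p),190) for p in((300,165),(600,200))])
o=get_obs();print(o['ee_pos'],R.from_quat(o['orientation']).as_matrix().round(3), o['qpos'].round(2))
E
```

```text
tab [ 480.2 -116.5  170. ] [array([ 464.1, -115.4,  170. ]), array([ 497.2, -117.5,  170. ])]
plate [array([ 450.2, -114.3,  133. ]), array([ 511.1, -118.5,  133. ])]
head74 [array([ 449.9, -138.1,   74. ]), array([453., -90.,  74.]), array([ 507.9, -142.7,   74. ]), array([510.9, -94.1,  74. ])]
ports [array([ 479. , -147.1,   60. ]), array([482.5, -83.8,  60. ])]
lip [array([689.2, 139. , 202. ]), array([686.4, 148.3, 202. ])] bar end [686.2 149.  190. ]
bar top mid [array([673.9, 186.4, 190. ]), array([657.8, 262.1, 190. ])]
[ 540.00459502 -130.08690472  267.25830657] [[-0.998  0.065 -0.016]
 [ 0.065  0.998 -0.022]
 [ 0.015 -0.023 -1.   ]] [ 0.36  0.58 -0.36  1.73  0.28  0.9   1.38]
```

```bash
python3 -m inch '[{"dx":-0.030,"dy":0.007,"dz":0,"rx":0.022,"ry":-0.016,"rz":0,"hand":0.3},{"dx":-0.0595,"dy":0.0135,"dz":0,"rx":0.022,"ry":-0.016,"rz":0,"hand":0.3},{"dx":-0.0595,"dy":0.0135,"dz":-0.03,"rx":0.022,"ry":-0.016,"rz":0,"hand":0.3},{"dx":-0.0595,"dy":0.0135,"dz":-0.06,"rx":0.022,"ry":-0.016,"rz":0,"hand":0.3},{"dx":-0.0595,"dy":0.0135,"dz":-0.08,"rx":0.022,"ry":-0.016,"rz":0,"hand":0.3}]';python3 - <<'E'
from h import *
im,o=cam('scene','scene6.png')
im,o=cam('top','top6.png')
o=get_obs();print(o['ee_pos'],R.from_quat(o['orientation']).as_matrix().round(3))
a=cv2.imread("pics/scene6.png")
cv2.imwrite("pics/c11.png",cv2.resize(a[130:270,180:320],None,fx=4,fy=4,interpolation=2))
E
```

```text
time_s: 4.18
ee_pos: [480.3, -115.1, 186.2]
orientation: [0.032, 0.999, 0.0, 0.0]
force: [-0.7, 0.4, 0.7]
grip_width: 57.2
[ 479.11066694 -114.90474746  185.19847704] [[-0.998  0.063 -0.005]
 [ 0.063  0.998  0.001]
 [ 0.005  0.001 -1.   ]]
```

View pics/c11.png

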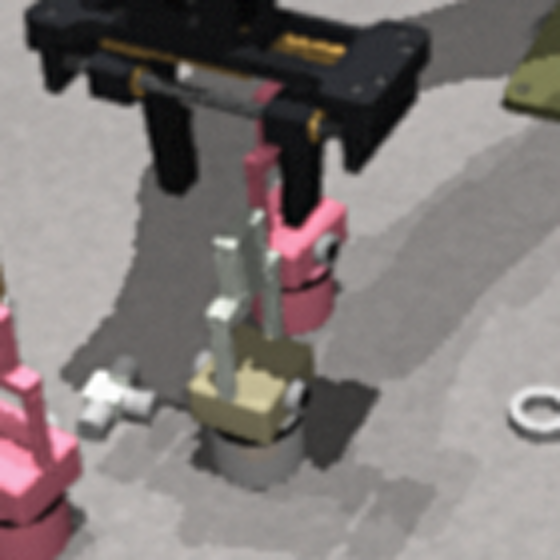

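```bash
python3 -m inch '[{"dx":0.001,"dy":-0.0015,"dz":-0.025,"rx":0,"ry":0,"rz":0,"hand":0.3},{"dx":0.001,"dy":-0.0015,"dz":-0.048,"rx":0,"ry":0,"rz":0,"hand":0.3},{"dx":0.001,"dy":-0.0015,"dz":-0.048,"rx":0,"ry":0,"rz":0,"hand":0.3},{"dx":0.001,"dy":-0.0015,"dz":-0.048,"rx":0,"ry":0,"rz":0,"hand":-0.4},{"dx":0.001,"dy":-0.0015,"dz":-0.048,"rx":0,"ry":0,"rz":0,"hand":-0.8}]';python3 -m inch '[{"dx":0,"dy":0,"dz":0,"rx":0,"ry":0,"rz":0,"hand":-1},{"dx":0,"dy":0,"dz":0,"rx":0,"ry":0,"rz":0,"hand":-1},{"dx":0,"dy":0,"dz":0,"rx":0,"ry":0,"rz":0,"hand":-1},{"dx":0,"dy":0,"dz":0,"rx":0,"ry":0,"rz":0,"hand":-1},{"dx":0,"dy":0,"dz":0,"rx":0,"ry":0,"rz":0,"hand":-1}]'
```

```text
time_s: 4.7
ee_pos: [481.4, -116.0, 138.7]
orientation: [0.031, 1.0, 0.001, -0.001]
force: [-0.4, -0.1, 0.8]
grip_width: 45.4
time_s: 5.12
ee_pos: [481.5, -116.1, 139.1]
orientation: [0.031, 1.0, 0.0, -0.001]
force: [0.4, -0.5, -0.2]
grip_width: 12.8
```

```bash
python3 -m inch '[{"dx":0,"dy":0,"dz":0.015,"rx":0,"ry":0,"rz":0,"hand":-1},{"dx":0,"dy":0,"dz":0.035,"rx":0,"ry":0,"rz":0,"hand":-1},{"dx":0,"dy":0,"dz":0.055,"rx":0,"ry":0,"rz":0,"hand":-1},{"dx":0,"dy":0,"dz":0.075,"rx":0,"ry":0,"rz":0,"hand":-1},{"dx":0,"dy":0,"dz":0.092,"rx":0,"ry":0,"rz":0,"hand":-1}]';python3 - <<'E'
from h import *
im,o=cam('scene','scene7.png')
print(o['ee_pos'],o['grip_width'],o['force'])
print('gadget',at('top',272,78,100),tri(ray('top',271,66),ray('scene',198,362)))
a=cv2.imread("pics/scene7.png")
cv2.imwrite("pics/c12.png",cv2.resize(a[80:270,150:350],None,fx=3,fy=3,interpolation=2))
E
```

```text
time_s: 5.53
ee_pos: [480.8, -116.1, 231.7]
orientation: [0.031, 1.0, 0.001, -0.002]
force: [1.1, -0.5, -4.8]
grip_width: 11.7
[ 480.76799134 -116.14033743  231.70868507] 11.681551755947249 [ 1.08542694 -0.47281358 -4.77746352]
gadget [847.8 -18.5 100. ] (array([859.8, -14.5, 139.3]), np.float64(6.8))
```

View pics/c12.png

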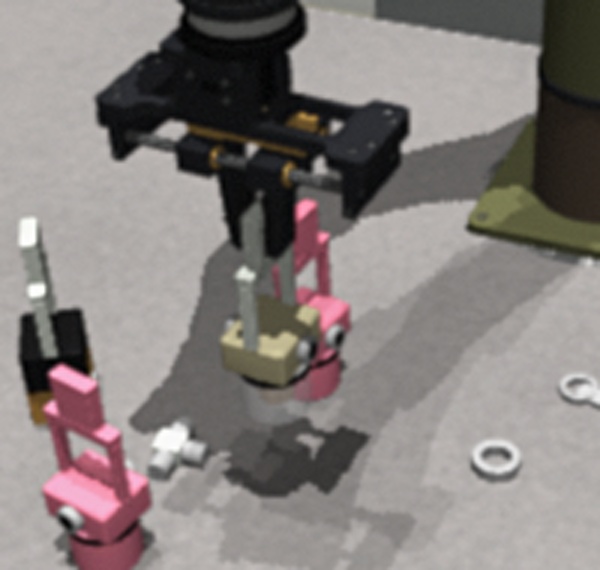

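```bash
python3 -m inch '[{"dx":0.015,"dy":0.016,"dz":0,"rx":0,"ry":0,"rz":0.05,"hand":-1},{"dx":0.037,"dy":0.039,"dz":0,"rx":0,"ry":0,"rz":0.11,"hand":-1},{"dx":0.06,"dy":0.064,"dz":0,"rx":0,"ry":0,"rz":0.165,"hand":-1},{"dx":0.083,"dy":0.089,"dz":0,"rx":0,"ry":0,"rz":0.22,"hand":-1},{"dx":0.105,"dy":0.112,"dz":0,"rx":0,"ry":0,"rz":0.275,"hand":-1}]';
python3 -m inch '[{"dx":0.022,"dy":0.024,"dz":0,"rx":0,"ry":0,"rz":0,"hand":-1},{"dx":0.044,"dy":0.047,"dz":0,"rx":0,"ry":0,"rz":0,"hand":-1},{"dx":0.066,"dy":0.066,"dz":0,"rx":0,"ry":0,"rz":0,"hand":-1},{"dx":0.088,"dy":0.080,"dz":0,"rx":0,"ry":0,"rz":0,"hand":-1},{"dx":0.102,"dy":0.090,"dz":0,"rx":0,"ry":0,"rz":0,"hand":-1}]'
python3 - <<'E'
from h import *
im,o=cam('scene','scene8.png')
im,o=cam('wrist','wrist8.png')
o=get_obs();print(o['ee_pos'],R.from_quat(o['orientation']).as_matrix().round(3),o['grip_width'])
a=cv2.imread("pics/scene8.png")
cv2.imwrite("pics/c13.png",cv2.resize(a[170:350,270:470],None,fx=3.3,fy=3.3,interpolation=2))
E
```

```text
time_s: 6.0
ee_pos: [587.4, -2.9, 232.9]
orientation: [-0.107, 0.994, 0.0, -0.001]
force: [0.7, -0.6, -5.2]
grip_width: 11.7
time_s: 6.42
ee_pos: [690.2, 89.5, 230.6]
orientation: [-0.108, 0.994, 0.001, -0.001]
force: [-0.4, -0.7, -4.8]
grip_width: 11.7
[690.2291951   90.4107355  230.35573773] [[-0.976 -0.216 -0.002]
 [-0.216  0.976  0.003]
 [ 0.001  0.003 -1.   ]] 11.89356862422655
```

View pics/c13.png

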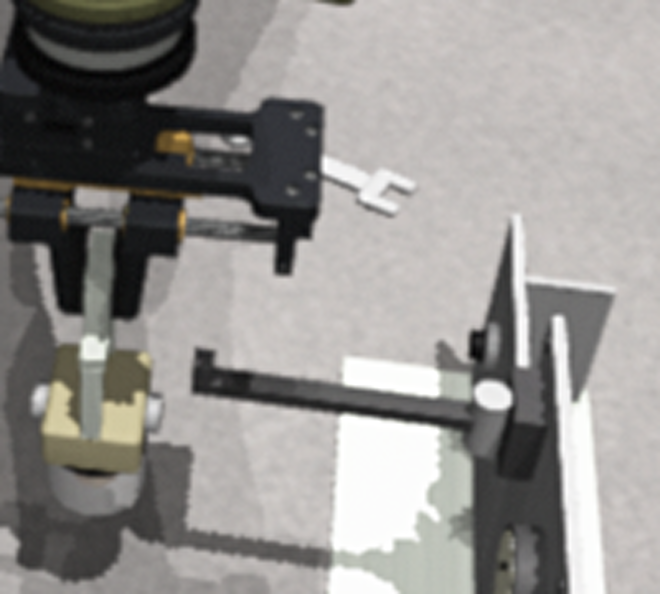

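View pics/wrist8.png

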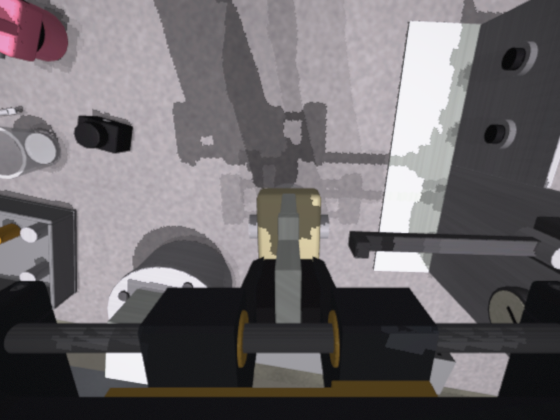

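```bash
python3 - <<'E'
from h import *
import cv2
a=cv2.imread("pics/wrist8.png");cv2.imwrite("pics/c14.png",cv2.resize(a[210:280,340:560],None,fx=3.6,fy=3.6,interpolation=2))
b=cv2.imread("pics/scene8.png")
W=lambda x,y:(340+x/3.6,210+y/3.6)
print(proj('wrist',np.array([656,274,190])),proj('wrist',np.array([688,143,202])))
o=get_obs()
for p in((352,236),(366,235),(354,252),(369,252)): print('lip',at('wrist',*p,202,o))
E
```

```text
[551.3 252.3] [365.3 264.2]
lip [670.3 128.5 202. ]
lip [667.7 137.2 202. ]
lip [681. 133. 202.]
lip [678.9 142.7 202. ]
```

View pics/c14.png

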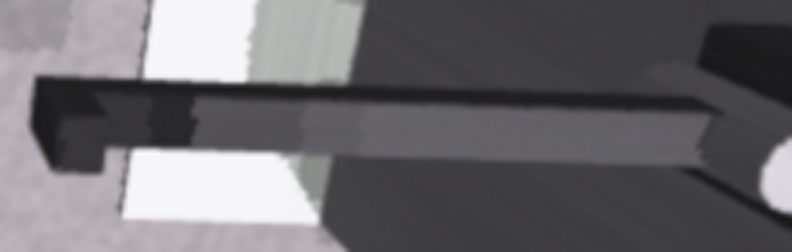

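```bash
python3 - <<'E'
from h import *
W=lambda x,y:(340+x/3.6,210+y/3.6)
o=get_obs()
print('lip',at('wrist',*W(80,145),202,o))
for p in((220,125),(400,130),(600,136),(690,137)): print('bar',at('wrist',*W(*p),190,o))
print('lipw',at('wrist',*W(60,118),202,o),at('wrist',*W(80,172),202,o))
E
```

```text
lip [678.6 138.  202. ]
bar [673.3 167.9 190. ]
bar [666.8 202.6 190. ]
bar [659.6 241.4 190. ]
bar [656.  258.8 190. ]
lipw [674.3 132.8 202. ] [683.9 139.6 202. ]
```

```bash
python3 -m inch '[{"dx":-0.004,"dy":0.018,"dz":0.001,"rx":0,"ry":0,"rz":-0.03,"hand":-1},{"dx":-0.008,"dy":0.036,"dz":0.001,"rx":0,"ry":0,"rz":-0.03,"hand":-1},{"dx":-0.011,"dy":0.054,"dz":0.001,"rx":0,"ry":0,"rz":-0.03,"hand":-1},{"dx":-0.015,"dy":0.072,"dz":0.001,"rx":0,"ry":0,"rz":-0.03,"hand":-1},{"dx":-0.018,"dy":0.085,"dz":0.001,"rx":0,"ry":0,"rz":-0.03,"hand":-1}]'
python3 - <<'E'
from h import *
im,o=cam('scene','scene9.png')
im,o=cam('wrist','wrist9.png')
o=get_obs();print(o['ee_pos'],R.from_quat(o['orientation']).as_matrix().round(3),o['grip_width'],o['force'])
a=cv2.imread("pics/scene9.png")
cv2.imwrite("pics/c15.png",cv2.resize(a[170:350,300:480],None,fx=3.3,fy=3.3,interpolation=2))
E
```

```text
time_s: 6.93
ee_pos: [670.2, 176.5, 229.7]
orientation: [-0.094, 0.996, 0.002, -0.003]
force: [-0.6, 0.3, -3.9]
grip_width: 11.7
[670.01596285 178.79269597 230.35988386] [[-0.981 -0.191 -0.005]
 [-0.192  0.981  0.005]
 [ 0.004  0.006 -1.   ]] 11.754666790621021 [-1.15815895  0.90300718 -4.62035861]
```

View pics/c15.png

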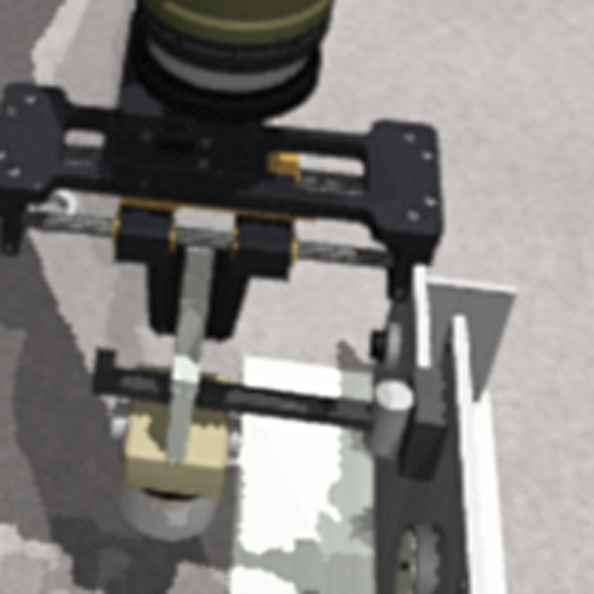

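View pics/wrist9.png

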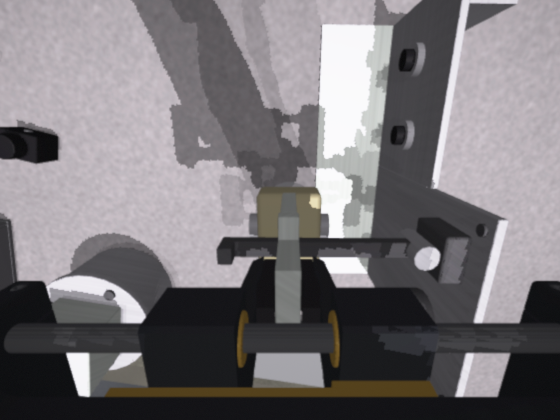

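```bash
python3 -m inch '[{"dx":-0.001,"dy":0.006,"dz":0,"rx":0,"ry":0,"rz":0,"hand":-1},{"dx":-0.001,"dy":0.012,"dz":-0.004,"rx":0,"ry":0,"rz":0,"hand":-1},{"dx":-0.001,"dy":0.012,"dz":-0.011,"rx":0,"ry":0,"rz":0,"hand":-1},{"dx":-0.001,"dy":0.012,"dz":-0.018,"rx":0,"ry":0,"rz":0,"hand":-1},{"dx":-0.001,"dy":0.012,"dz":-0.022,"rx":0,"ry":0,"rz":0,"hand":-1}]'
python3 -m inch '[{"dx":0,"dy":0,"dz":-0.001,"rx":0,"ry":0,"rz":0,"hand":-1},{"dx":0,"dy":0,"dz":-0.002,"rx":0,"ry":0,"rz":0,"hand":-1}]'
```

```text
time_s: 7.45
ee_pos: [668.6, 189.3, 206.6]
orientation: [-0.096, 0.995, 0.002, -0.003]
force: [-0.3, -0.9, -5.3]
grip_width: 11.3
time_s: 7.62
ee_pos: [668.8, 189.2, 206.1]
orientation: [-0.095, 0.995, 0.002, -0.003]
force: [-4.2, -1.4, 9.1]
grip_width: 11.7
```

```bash
python3 -m inch '[{"dx":0,"dy":0,"dz":0.0005,"rx":0,"ry":0,"rz":0,"hand":-0.6},{"dx":0,"dy":0,"dz":0.0005,"rx":0,"ry":0,"rz":0,"hand":-0.4},{"dx":0,"dy":0,"dz":0.0005,"rx":0,"ry":0,"rz":0,"hand":-0.2},{"dx":0,"dy":0,"dz":0.0005,"rx":0,"ry":0,"rz":0,"hand":-0.1},{"dx":0,"dy":0,"dz":0.0005,"rx":0,"ry":0,"rz":0,"hand":0}]'
python3 - <<'E'
from h import *
im,o=cam('scene','scene10.png')
print(o['ee_pos'],o['grip_width'],o['force'])
a=cv2.imread("pics/scene10.png")
cv2.imwrite("pics/c16.png",cv2.resize(a[170:350,300:480],None,fx=3.3,fy=3.3,interpolation=2))
E
```

```text
time_s: 8.03
ee_pos: [668.9, 189.0, 206.6]
orientation: [-0.095, 0.995, 0.002, -0.003]
force: [0.5, 1.1, 0.5]
grip_width: 42.4
[668.91982895 189.03241702 206.56621479] 42.43985915475947 [0.49394805 1.10044095 0.53279288]
```

View pics/c16.png

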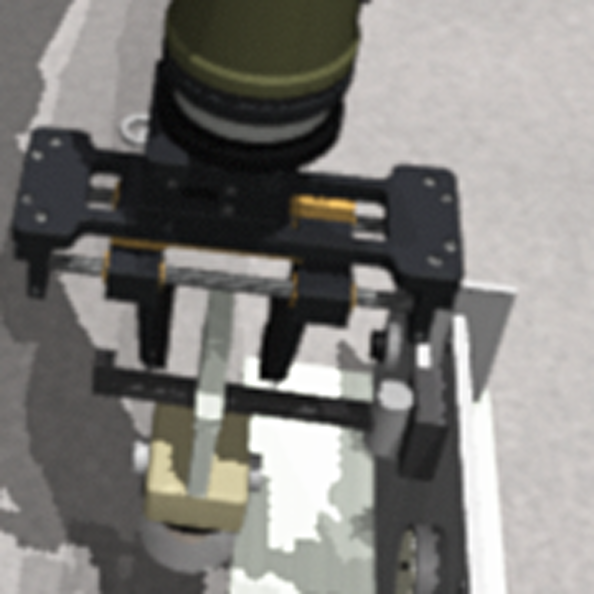

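Hanging on the bar, with the fingers clear on both sides. Retreat straight up.

```bash
python3 -m inch '[{"dx":0,"dy":0,"dz":0.015,"rx":0,"ry":0,"rz":0,"hand":0},{"dx":0,"dy":0,"dz":0.035,"rx":0,"ry":0,"rz":0,"hand":0},{"dx":0,"dy":0,"dz":0.06,"rx":0,"ry":0,"rz":0,"hand":0},{"dx":-0.0,"dy":0,"dz":0.09,"rx":0,"ry":0,"rz":0,"hand":0},{"dx":-0.03,"dy":-0.03,"dz":0.12,"rx":0,"ry":0,"rz":0,"hand":0}]'
python3 -m inch '[{"dx":-0.03,"dy":-0.03,"dz":0,"rx":0,"ry":0,"rz":0,"hand":0},{"dx":-0.06,"dy":-0.06,"dz":0,"rx":0,"ry":0,"rz":0,"hand":0},{"dx":-0.09,"dy":-0.09,"dz":0,"rx":0,"ry":0,"rz":0,"hand":0},{"dx":-0.12,"dy":-0.12,"dz":0,"rx":0,"ry":0,"rz":0,"hand":0},{"dx":-0.15,"dy":-0.15,"dz":0,"rx":0,"ry":0,"rz":0,"hand":0}]'
python3 -m inch '[{"dx":-0.01,"dy":-0.03,"dz":0,"rx":0,"ry":0,"rz":0,"hand":0},{"dx":-0.02,"dy":-0.06,"dz":0,"rx":0,"ry":0,"rz":0,"hand":0},{"dx":-0.03,"dy":-0.09,"dz":0,"rx":0,"ry":0,"rz":0,"hand":0},{"dx":-0.03,"dy":-0.09,"dz":0,"rx":0,"ry":0,"rz":0,"hand":0},{"dx":-0.03,"dy":-0.09,"dz":0,"rx":0,"ry":0,"rz":0,"hand":0}]'
python3 - <<'E'
from h import *
im,o=cam('scene','scene11.png')
im,o=cam('top','top11.png')
print(o['ee_pos'],o['grip_width'],o['force'])
a=cv2.imread("pics/scene11.png");b=cv2.imread("pics/top11.png")
cv2.imwrite("pics/c17.png",np.hstack([cv2.resize(a[200:350,340:480],None,fx=2.8,fy=2.8,interpolation=2),cv2.resize(b[95:245,90:230],None,fx=2.8,fy=2.8,interpolation=2)]))
E
```

```text
time_s: 8.5
ee_pos: [646.8, 170.6, 321.7]
orientation: [-0.097, 0.995, 0.005, -0.001]
force: [-0.1, 0.5, 1.0]
grip_width: 44.1
time_s: 8.92
ee_pos: [497.3, 21.4, 321.7]
orientation: [-0.097, 0.995, 0.005, -0.001]
force: [0.4, -0.9, 0.2]
grip_width: 44.1
time_s: 9.33
ee_pos: [466.9, -70.4, 321.8]
orientation: [-0.095, 0.995, 0.005, -0.001]
force: [-0.4, 1.2, -0.3]
grip_width: 44.1
[467.56696986 -68.56148776 321.93897852] 43.96244837010949 [-0.00398307  0.40966455 -0.37452176]
```

View pics/c17.png

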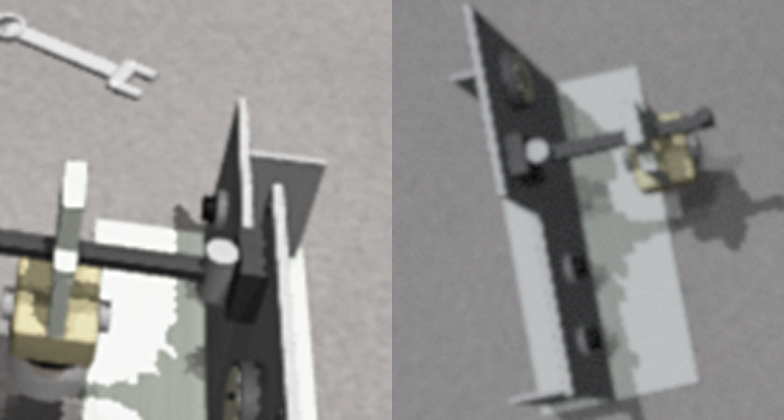

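View pics/scene11.png

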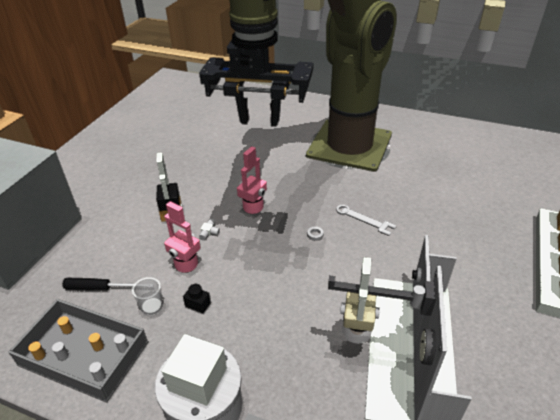

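```bash
python3 -m inch '[{"dx":0,"dy":0,"dz":0,"rx":0,"ry":0,"rz":0,"hand":0},{"dx":0,"dy":0,"dz":0,"rx":0,"ry":0,"rz":0,"hand":0},{"dx":0,"dy":0,"dz":0,"rx":0,"ry":0,"rz":0,"hand":0},{"dx":0,"dy":0,"dz":0,"rx":0,"ry":0,"rz":0,"hand":0},{"dx":0,"dy":0,"dz":0,"rx":0,"ry":0,"rz":0,"hand":0}]' | head -1
python3 - <<'E'
from h import *
ims=[cv2.imread('pics/scene11.png')]
for i in range(4):
    im,o=cam('scene',f'scene12_{i}.png'); ims.append(im[:,:,::-1])
for i in ims: print(np.abs(i[240:350,320:400].astype(int)-ims[0][240:350,320:400]).mean().round(2),end=' ')
im,o=cam('top','top12.png')
print(); a=ims[-1];b=im[:,:,::-1]
cv2.imwrite("pics/c18.png",np.hstack([cv2.resize(a[240:350,310:410],None,fx=4,fy=5.0,interpolation=2),cv2.resize(b[115:175,135:185],None,fx=8,fy=550/60,interpolation=2)]))
E
```

```text
time_s: 9.85
0.0 1.26 1.24 1.07 0.93
```

View pics/c18.png

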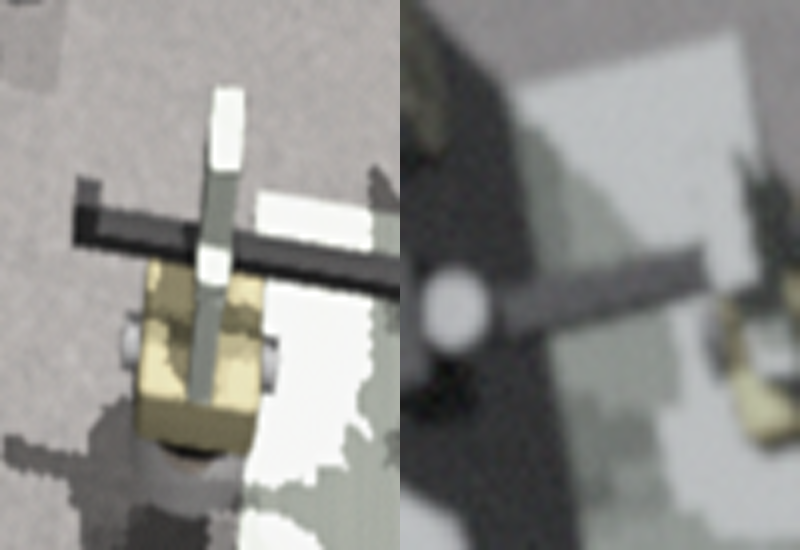

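```bash
python3 - <<'E'
from h import *
print('tab',at('scene',367,266,237),at('top',176.9,139,237),tri(ray('scene',367,266),ray('top',176.9,139)))
S=lambda x,y:(310+x/4,240+y/5)
print('head z141 corners front',[at('scene',*S(*p),141) for p in((143,395),(258,405))],[at('scene',*S(*p),200) for p in((213,265),)])
print('ports z~127',[at('scene',*S(*p),125) for p in((130,340),(272,365))])
# predicted pixels if origin below seat, upright
c=np.array([668.5,189.5]); 
for w,z in((c,237),): print(proj('scene',np.r_[w,z]),proj('top',np.r_[w,z]))
b=cv2.imread('pics/top12.png');cv2.imwrite("pics/c19.png",cv2.resize(b[115:175,140:220],None,fx=9,fy=9,interpolation=2))
ims=[cv2.imread(f'pics/scene12_{i}.png')[240:350,320:400].astype(int) for i in range(4)]
print([np.abs(ims[i]-ims[0]).mean().round(2) for i in range(4)], np.abs(cv2.imread('pics/scene12_3.png')[100:200,0:80].astype(int)-cv2.imread('pics/scene12_0.png')[100:200,0:80]).mean())
E
```

```text
tab [668.9 191.5 237. ] [666.2 186.1 237. ] (array([666.6, 189. , 233.5]), np.float64(4.3))
head z141 corners front [array([704.3, 175.5, 141. ]), array([691.7, 219.6, 141. ])] [array([691.3, 195. , 200. ])]
ports z~127 [array([672.4, 162.2, 125. ]), array([661.4, 220.3, 125. ])]
[365.8 265.5] [175.3 138. ]
[np.float64(0.0), np.float64(0.91), np.float64(1.09), np.float64(1.21)] 1.0307916666666668
```

View pics/c19.png

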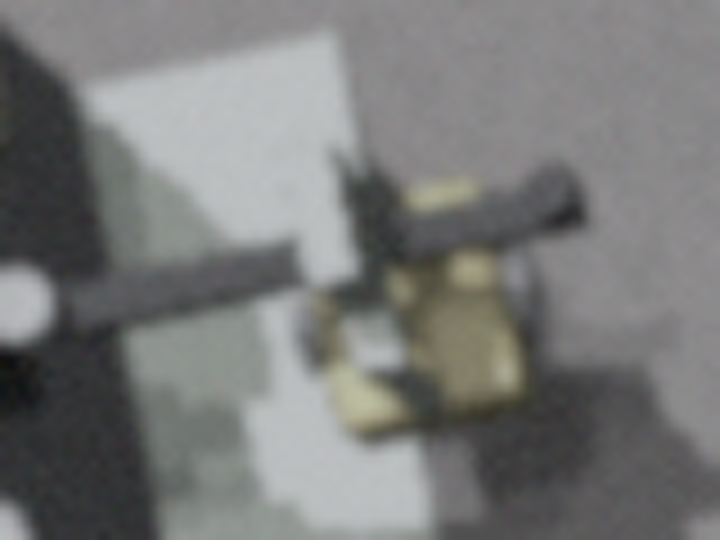

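```bash
python3 -c "
from station import env
print(env.sign_off())"
```

```text
the job is handed in; nothing more can be done
None
```

I swung the folding hook out to its stop, hung the air filter on its bar by the stirrup window, let go, and handed the job in at about 10 s. The hand-in reports no verdict.

**Hook:** I pushed it out with the shut fingers behind the bar until the force at the stop reached about 24 N. The bar then measured 1.5 to 1.6 rad from the panel line. The filter was still about 360 mm away on the table.

**Filter:** I gripped its tab, passed the window over the lip and lowered it until the force showed the bar carrying it. After release, the last pictures gave these readings:
- **Position:** the tab was at about (667, 189) mm and the ports' midpoint at about (667, 191) mm. That is within a few mm of the seat, estimated at (669, 190) mm.
- **Height:** I set it from the grip height, about 123 mm below the bar's top. The tab's top triangulated at 233.5 mm against the expected 237 mm.
- **Tilt and sway:** it hung upright, and successive frames differed by no more than image noise, so it was at rest.

**Arm and bystanders:** the arm stood clear at about (467, -70, 322) mm and touched nothing. The valve and the pink look-alikes stood where they were in the scene picture; I did not measure them.

**Disagreements:** the scene and wrist cameras differed by about 4 mm on the bar's sideways position, and the scene and top cameras by about 5 mm on the hung tab. Both are well inside the tolerances.

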